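Hang the offcut pail on the twin hook

ROBOT

A 7-joint arm with a two-finger parallel gripper is mounted at the origin on a cart in front of the work surface, level with it; the furniture and walls round the work are solid. World frame = base frame: x ahead of the robot, y to its left, z up, the work surface at z = 0. Lengths are in m, angles in rad, forces in N, time in s.
With the tool pointing down it reaches from about 0.35 to 0.9 m from the base axis. Payload 8.1 kg.
Tool frame: the origin (TCP) lies on the centre line of the jaws, within the pads' length; the fingertips stand manip.tip_reach ahead of it and the grasp point (between the pads) is the TCP (manip.tip_reach is the distance from the TCP to the fingertips, in m); z points along the fingers, y is the line along which they close (so a half turn about z gives the same grasp; the last joint's range is limited). The gripper opens to 85 mm and grips with 20 to 120 N. Pads are 22 mm wide; open, the fingers measure 114 mm over their backs; the gripper's body (76 mm by 85 mm) begins 54 mm behind the grasp point. The pads swing forward as they close: fully open they stand 13 mm farther back than shut.
Start: joints at [1.24, 0.434, 0.025, 1.573, -0.012, 1.134, -0.075], TCP at [0.141, -0.609, 0.25] pointing down, gripper open.
Joint ranges: [-2.62, 2.62], [-0.44, 2.09], [-1.27, 1.32], [0.08, 2.57], [-1.32, 4.46], [0.12, 2], [-2.74, 2.74]. Speed limits (rad/s): [2.22, 2.22, 3.01, 3.01, 3.14, 3.14, 3.14].

INTERFACE

Orientations are given as a 3x3 rotation matrix whose columns are the frame's x, y, z axes.
In Python, from plant import manip gives the robot as it stands.
- The arm moves only by the shell command python3 -m jog 'ROWS' [FORCE]. ROWS is JSON, a list of rows, each a list of 3 entries, a list of its own where there are three numbers: the opening, from 0 (shut) to 1 (fully open), then the shift along the tool's x, y, z in units of 25 mm (1.0 is 25 mm), then the turn, a rotation vector about the tool's x, y, z in units of 0.12 rad (1.0 is 0.12 rad). A call has 1 to 20 rows; each row shifts and turns the commanded pose from where the row before left it, along the tool's axes as they then stand; what a row does not reach is not made up. A row lasts 1/12 s, in which the tool goes at most 41.7 mm and 7.16 degrees, less where a joint would pass 70% of its speed; a pose out of reach is approached as far as the arm can. A call with a number of a shift or a turn outside -1 to 1 is refused whole. A call with a gripper value outside its range is refused whole. The fingers move at their own pace and stop on an object; FORCE is the grip in N (left out, the last holds). Time passes only in rows, so rows that do not move let the fingers close. It gives the time, the measured TCP pose, the force, the opening and the grip force at its end, in the units of the state.
- manip.sense(): the state, without advancing time (a new reading comes with each control period).
- manip.read_camera(name): name is "scene" or "top" or "wrist"; returns a dict with "img" (480x640x3 uint8, blue, green, red), "fx", "fy", "cx", "cy" (pixels), "D" ([k1, k2, p1, p2, k3] as OpenCV has them; the pictures are not rectified), "eye" and "rotation" of the camera in the world. Camera axes: x right, y down, z forward; pixel columns grow to the right and rows downward; lengths in m; the calibration is good to about 2 mm. A picture is of the moment at which its call begins. There is no depth.
- manip.sign_off(): hands the job in; it is judged then, once.
The state is a dict: "time": time; "joint_pos": joint angles; "joint_velocities": joint speeds; "tau": joint torques, N m; "eef_pos": TCP position; "eef_rot": TCP orientation; "ft_force": force on the tool from outside, world axes, zero at the start; "wrist_torque": the same for the moment, N m; "opening": finger opening in m; "grip_force": force on a finger pad.
Only numpy, scipy, OpenCV 4.12 (cv2) and the standard library are available. Lean on these libraries where they do the work, as an engineer would, in place of code of your own. Each camera call takes 0.05 s, during which the arm holds its last target. There are 200 camera calls.

TASK

Clear the offcut pail off the bench top: first swing its folded-down wire bail upright while the pail is still standing on the bench, then lift the pail by the bail and hang it on the stand's twin hook, the bail lying in the dips of both prongs behind their upturned tips, so that the pail hangs free, level and still. Keep the pail upright so the offcut stays in it, leave the other things on the bench where they are, and let go at the end.

Things in the scene. Friction and masses are not known exactly. Their poses are not given: they have to be found in the camera images.
- pail: Loose galvanised round pail: outer diameter 84 mm at the foot, 100 mm at the rim, 72 mm high, wall 3 mm, floor 4 mm; 0.24 to 0.4 kg. Origin at the centre of its underside, z up. The pivots of its wire bail lie on its +y and -y sides, 57 mm from the axis, 66 mm above the underside; the bail is folded towards -x.
- bail (a joint): Hinge of the wire bail about the line through the two pivots. 0 = bail upright above the pail, positive = folded towards the pail's -x side (1.57 = level with the pivots), stops at 1.7 and -1.7. Slight friction keeps it at whatever angle it is left; a light pull moves it.
- bail_grip (a point): Middle of the red sleeve (12 mm diameter, 44 mm long) on the straight top (89 mm long) of the 6 mm wire bail. It is 95 mm from the hinge line: at joint angle q it stands at pail x = -0.095 sin q, y = 0, z = 0.066 + 0.095 cos q. The sleeve lies along pail y and turns freely on the wire, so the bail, and the hanging pail, can swing while it is pinched. Axes turn with the bail.
- hook_stand: Blue stand, fixed to the bench, with a twin-prong steel hook. Base plate 170x130x10 mm from 110 mm in front of the post to 60 mm behind; post 18 mm square with a crossbar 88 mm wide, top at z = 0.221. Origin on the bench under the post; z up; the prongs point along its -x, tips upturned. They must enter the loop of the bail from the front (-x); moved in sideways, the bail strikes them.
- hook_seat (a point): Where the middle of the bail wire lies when hung: midway between the two prongs, in the dips behind their upturned tips, 95 mm in front (-x) of the post, 215 mm above the bench. Axes as hook_stand: the wire must lie along y. Prongs: 8 mm rods 34 mm to either side (60 mm clear between, so fingers holding the sleeve fit); tips reach 18 mm above and 23 mm in front of this point. Clear above.
- offcut: Loose dark pipe offcut lying inside the pail, 62 mm long, 27 mm diameter, 0.1 to 0.2 kg. Origin on its side at mid length; it can roll in the pail.
- tape_measure: Bystander: yellow tape measure, 32x80x62 mm, standing on the bench, loose. Origin at the centre of its underside.
- bracket_plate: Bystander: rusty L-shaped steel bracket, 48x62x72 mm, standing on the bench, loose. Origin at the centre of its underside.
- tube_stub: Bystander: rusty pipe stub, 68 mm long, 32 mm diameter, lying on the bench, loose. Origin at the centre of its underside.

How it is judged:
By the outcome, as a careful person would: the job done as asked, in the order asked, and still so for the second after the job is handed in, with the robot touching nothing.
It also fails if it takes over 58 s, if anything falls off the work surface, if the arm or the gripper's body presses on something with over 40 N, if the wrist force passes 120 N, or if a joint passes its speed limit or range.

## Working session

There is one attempt and no reset: what is moved stays moved. The work goes in short steps, Python scripts to look and compute and a shell command to move; the robot and the scene stay as the last step left them, time stands still between calls to the robot, and variables do not carry over. Pictures are saved under pics/ and viewed, at most 10 in all, crops included, and the job is handed in when it is done.

```bash
ls; mkdir -p pics; python3 - <<'E'
from plant import manip
import cv2
s=manip.sense(); print(s, manip.tip_reach)
for n in("scene","top"):
    c=manip.read_camera(n); cv2.imwrite(f"pics/{n}0.png",c["img"]); print({k:c[k] for k in c if k!="img"})
E
```

```text
pics
{'time': 0.0, 'joint_pos': array([ 1.24041593,  0.43520657,  0.02498361,  1.57408902, -0.01154329,
        1.13400683, -0.07510455]), 'joint_velocities': array([ 0.00066851,  0.00025236, -0.00033379, -0.00159546, -0.00083434,
        0.00222937,  0.00175873]), 'tau': array([-9.34084201e-04, -6.70473862e+01,  1.02490582e+00, -3.16205871e+01,
        1.57170516e-02,  1.25722348e-02, -2.72566285e-05]), 'eef_pos': array([ 0.14095239, -0.60841357,  0.24953941]), 'eef_rot': array([[ 9.74183485e-01,  2.25757042e-01, -5.43179003e-04],
       [ 2.25757610e-01, -9.74182397e-01,  1.46933026e-03],
       [-1.97443770e-04, -1.55402406e-03, -9.99998773e-01]]), 'ft_force': array([-0.09957626,  0.78359567, -0.40158006]), 'wrist_torque': array([ 0.03122646, -0.02516789, -0.00060419]), 'grip_force': 0.0, 'opening': 0.08578273144061829} 0.019
{'fx': 501.739499364402, 'fy': 501.739499364402, 'cx': 325.6193576941643, 'cy': 239.85537881777552, 'D': array([0.04822591, 0.        , 0.        , 0.        , 0.        ]), 'eye': array([0.15820837, 0.54965638, 0.90603002]), 'rotation': array([[-0.85695702, -0.36597438,  0.36288762],
       [-0.51524779,  0.59193988, -0.61977971],
       [ 0.01201584, -0.71810162, -0.69583452]])}
{'fx': 573.1185808122283, 'fy': 573.1185808122283, 'cx': 328.9764743043724, 'cy': 237.87165310736017, 'D': array([-0.02516261,  0.        ,  0.        ,  0.        ,  0.        ]), 'eye': array([ 0.43883372, -0.08321383,  1.29467527]), 'rotation': array([[-0.02219807, -0.99519539,  0.09535921],
       [-0.99943019,  0.01966382, -0.02743401],
       [ 0.02542708, -0.09591386, -0.99506482]])}
```

View pics/scene0.png

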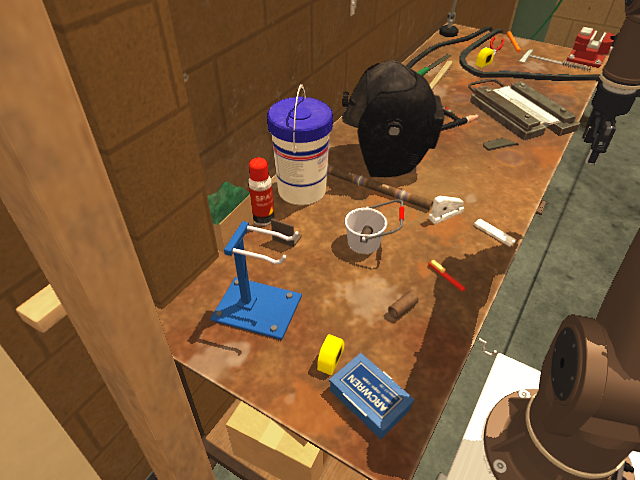

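View pics/top0.png

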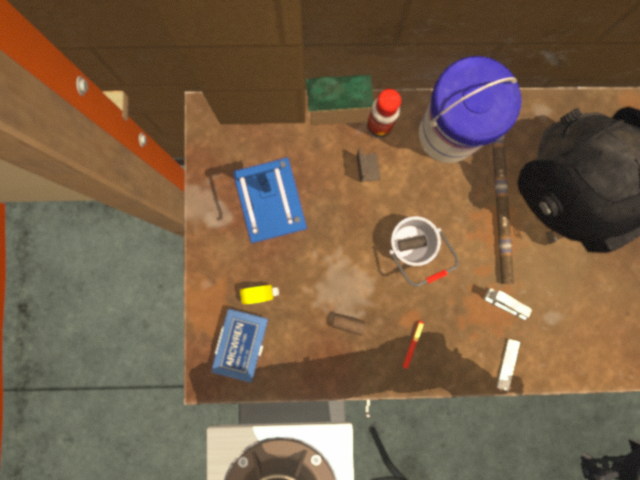

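The scene view shows the pail at (365,230) with the red sleeve at (402,213), and the stand's prongs end near (297,240) and (282,260). In the top view the pail is at (415,241), the sleeve at (437,277) and the stand at (268,200). Next I'll enlarge these for exact pixels.

```bash
cat > h.py <<'E'
import numpy as np,cv2
from plant import manip
def K(c): return np.array([[c["fx"],0,c["cx"]],[0,c["fy"],c["cy"]],[0,0,1]])
def ray(c,p):
    u=cv2.undistortPoints(np.array([[p]],float),K(c),c["D"])[0,0]
    return c["rotation"]@np.array([u[0],u[1],1])
def atz(c,p,z):
    r=ray(c,p); return c["eye"]+r*(z-c["eye"][2])/r[2]
def tri(c1,p1,c2,p2):
    a=ray(c1,p1);b=ray(c2,p2);t=np.linalg.lstsq(np.c_[a,-b],c2["eye"]-c1["eye"],rcond=None)[0]
    q1=c1["eye"]+a*t[0];q2=c2["eye"]+b*t[1];return (q1+q2)/2,np.linalg.norm(q1-q2)
def proj(c,P):
    R=c["rotation"].T;return cv2.projectPoints(np.atleast_2d(P).astype(float),cv2.Rodrigues(R)[0],-R@c["eye"],K(c),c["D"])[0][:,0]
def crop(im,x,y,w,h,k):
    o=cv2.resize(im[y:y+h,x:x+w],None,fx=k,fy=k,interpolation=cv2.INTER_CUBIC)
    for i in range(0,w,10): cv2.putText(o,str(x+i),(i*k,8),0,.3,(0,255,0)); cv2.line(o,(i*k,8),(i*k,14),(0,255,0))
    for i in range(10,h,10): cv2.putText(o,str(y+i),(0,i*k),0,.3,(0,255,0)); cv2.line(o,(20,i*k),(26,i*k),(0,255,0))
    return o
E
python3 - <<'E'
from h import *
t=cv2.imread("pics/top0.png");s=cv2.imread("pics/scene0.png")
a=np.hstack([crop(t,380,210,80,80,5),crop(t,230,150,80,100,5)[:400]])
a=np.vstack([a,np.zeros((100,800,3),np.uint8)]); b=crop(t,230,150,80,100,5)[400:]; a[400:500,400:]=b
cv2.imwrite("pics/c1.png",a)
b=np.hstack([crop(s,340,190,80,70,5),crop(s,220,215,80,70,5)])
cv2.imwrite("pics/c2.png",b)
E
```

```text
(no output)
```

View pics/c1.png

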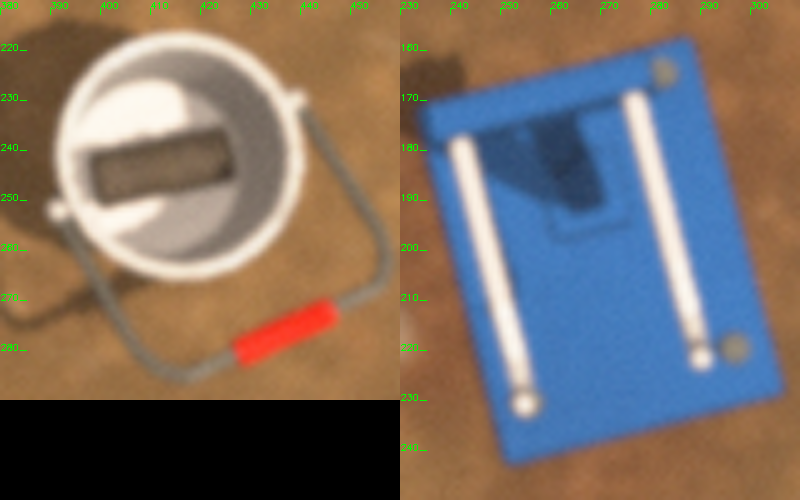

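View pics/c2.png

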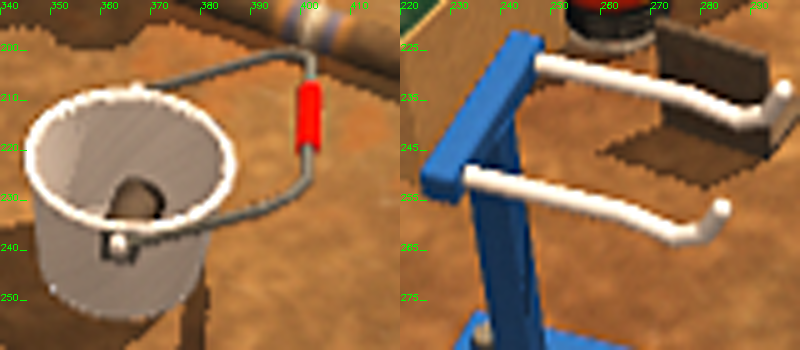

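```bash
python3 - <<'E'
from h import *
np.set_printoptions(precision=4,suppress=True)
T=manip.read_camera("top");S=manip.read_camera("scene")
print("rim",atz(T,(416,241),.072), atz(S,(366,222),.072))
L=tri(T,(391.5,252.5),S,(363.6,239));R=tri(T,(439,230.5),S,(366.5,208))
print("piv",L,R, np.linalg.norm(L[0]-R[0]))
print("sleeve",tri(T,(437,276.5),S,(401.7,213.6)),atz(T,(428,280),.09),atz(T,(446,272.5),.09))
p=atz(T,(391.5,252.5),.066);q=atz(T,(439,230.5),.066);print("piv66",p,q,(p+q)/2,np.linalg.norm(p-q),np.arctan2(*(q-p)[[1,0]]))
# tips
a=tri(T,(255,231),S,(284.4,256.2));b=tri(T,(290.4,221.6),S,(296.6,232.6));print("tips",a,b,np.linalg.norm(a[0]-b[0]))
p=atz(T,(255,231),.229);q=atz(T,(290.4,221.6),.229);print("tips.229",p,q)
r=atz(T,(242.4,178),.215);u=atz(T,(277,169),.215);print("roots",r,u)
for x,y in((505/5,462/5),(285/5+100-0,0)): pass
C=[(252.2,242.4),(306.5,229),(287.5,158),(234.5,171.5)]
print("plate",[atz(T,c,.01)[:2] for c in C])
for n,c,z in(("tape",(258,295),.03),("tape scene",(331,355),.03)):print(n,atz(T if n=="tape" else S,c,z))
print("bracket",atz(T,(369,167),.04),"pailbig",atz(T,(450,150),0.05))
E
```

```text
rim [ 0.5455 -0.3041  0.072 ] [ 0.5407 -0.3005  0.072 ]
piv (array([ 0.5218, -0.2519,  0.063 ]), np.float64(0.0013980080902330967)) (array([ 0.5681, -0.3565,  0.0647]), np.float64(3.282150923818094e-05)) 0.1143914403219336
sleeve (array([ 0.4668, -0.3398,  0.1044]), np.float64(0.0014610367894252903)) [ 0.4609 -0.3233  0.09  ] [ 0.4759 -0.3622  0.09  ]
piv66 [ 0.5222 -0.2512  0.066 ] [ 0.5679 -0.3562  0.066 ] [ 0.5451 -0.3037  0.066 ] 0.11452218202134441 -1.1604454319144635
tips (array([0.5557, 0.0247, 0.2282]), np.float64(0.002071220406409965)) (array([ 0.5721, -0.0416,  0.2278]), np.float64(0.0021753926997437876)) 0.06827279002035191
tips.229 [0.5566 0.0251 0.229 ] [ 0.573  -0.0411  0.229 ]
roots [0.6602 0.0496 0.215 ] [ 0.6765 -0.0165  0.215 ]
plate [array([0.5551, 0.0539]), array([ 0.583 , -0.0684]), array([ 0.7468, -0.0281]), array([0.7176, 0.0926])]
tape [0.4374 0.0402 0.03  ]
tape scene [0.4332 0.0508 0.03  ]
bracket [ 0.7162 -0.2107  0.04  ] pailbig [ 0.7497 -0.392   0.05  ]
```

The measurements agree with the known sizes: the pivots are 114.5 mm apart and the prong tips 68 mm apart.

| Item | Position (m) | Yaw / angle |
|---|---|---|
| Pail axis | (0.545, -0.304) | yaw 0.41 |
| Sleeve | (0.467, -0.339, 0.105) | bail angle q ≈ 1.15 |
| Hook seat | (0.583, -0.004, 0.215) | yaw 0.232 |

I'll move above the sleeve first.

```bash
python3 -m jog '[[0.45,[1,-0.5,0],[0,0,0]],[0.45,[1,-0.5,0],[0,0,0]],[0.45,[1,-0.5,0],[0,0,0]],[0.45,[1,-0.5,0],[0,0,0]],[0.45,[1,-0.5,0],[0,0,0]],[0.45,[1,-0.5,0],[0,0,0]],[0.45,[1,-0.5,0],[0,0,0]],[0.45,[1,-0.5,0],[0,0,0]],[0.45,[1,-0.5,0],[0,0,0]],[0.45,[1,-0.5,0],[0,0,0]],[0.45,[1,-0.5,0],[0,0,0]],[0.45,[1,-0.5,0],[0,0,0]],[0.45,[1,-0.5,0],[0,0,0]],[0.45,[1,-0.5,0],[0,0,0]],[0.45,[1,-0.5,0],[0,0,0]]]' 30
python3 -m jog '[[0.45,[0,0,0],[0,0,-1]],[0.45,[0,0,0],[0,0,-1]],[0.45,[0,0,0],[0,0,-1]],[0.45,[0,0,0],[0,0,-1]],[0.45,[0,0,0],[0,0,-1]],[0.45,[0,0,0],[0,0,-1]],[0.45,[0,0,0],[0,0,-1]],[0.45,[0,0,0],[0,0,-1]],[0.45,[0,0,0],[0,0,-1]],[0.45,[0,0,0],[0,0,-1]],[0.45,[0,0,0],[0,0,-1]],[0.45,[0,0,0],[0,0,-1]],[0.45,[0,0,0],[0,0,-1]],[0.45,[0,0,0],[0,0,-1]],[0.45,[0,0,0],[0,0,-0.6]],[0.45,[0,0,0],[0,0,0]]]'
cat > t.py <<'E'
import sys
from h import *
np.set_printoptions(precision=4,suppress=True)
s=manip.sense();P=np.array(eval(sys.argv[1]));R=s["eef_rot"]
print("t",s["time"],"pos",s["eef_pos"],"units",R.T@(P-s["eef_pos"])/.025)
print("x yaw",np.arctan2(R[1,0],R[0,0]),"z",R[:,2],"J",s["joint_pos"],"F",s["ft_force"],"op",s["opening"],s["grip_force"])
E
python3 t.py "[.467,-.3395,.105]"
```

```text
time: 1.45
eef_pos: [0.4649, -0.3405, 0.2502]
eef_rot: [[0.974, 0.226, -0.0], [0.226, -0.974, 0.0], [-0.0, -0.0, -1.0]]
ft_force: [-1.0, -0.0, 0.8]
opening: 0.0382
grip_force: 0.0
time: 2.78
eef_pos: [0.4639, -0.3417, 0.2501]
eef_rot: [[-0.4, 0.916, -0.0], [0.916, 0.4, 0.0], [0.0, -0.0, -1.0]]
ft_force: [0.5, 0.3, 0.5]
opening: 0.0384
grip_force: 0.0
t 2.7833 pos [ 0.4639 -0.3417  0.2501] units [0.0263 0.1499 5.8028]
x yaw 1.9828495997645403 z [-0.0003  0.0003 -1.    ] J [ 0.8944  0.4044 -0.487   1.6642  0.2054  1.1245  0.7636] F [0.5233 0.2561 0.4806] op 0.03838146946914566 0.0
```

```bash
python3 -m jog '[[0.45,[0,0.15,0.6],[0,0,0]],[0.45,[0,0,0.8],[0,0,0]],[0.45,[0,0,0.8],[0,0,0]],[0.45,[0,0,0.8],[0,0,0]],[0.45,[0,0,0.5],[0,0,0]],[0.45,[0,0,0],[0,0,0]]]'
python3 t.py "[.467,-.3395,.105]"; python3 - <<'E'
from h import *
s=manip.sense();c=manip.read_camera("wrist");cv2.imwrite("pics/w1.png",c["img"])
print(proj(c,[[.467,-.3395,.105],s["eef_pos"]]),c["eye"],c["rotation"])
E
```

```text
time: 3.28
eef_pos: [0.4659, -0.3394, 0.16]
eef_rot: [[-0.395, 0.919, -0.004], [0.919, 0.395, 0.003], [0.004, -0.003, -1.0]]
ft_force: [-0.7, -0.1, 0.5]
opening: 0.0382
grip_force: 0.0
t 3.2833 pos [ 0.4659 -0.3394  0.16  ] units [-0.0319  0.0452  2.1994]
x yaw 1.976967803637142 z [-0.0041  0.0025 -1.    ] J [ 0.8651  0.4951 -0.4612  1.7688  0.2636  0.9442  0.7011] F [-0.7424 -0.1215  0.4679] op 0.03824756068124375 0.0
[[317.31623186 279.05150058]
 [315.23233891 331.79466679]] [ 0.4372419  -0.27184037  0.2825497 ] [[ 0.91883012  0.37897403  0.1101358 ]
 [ 0.39464336 -0.88032474 -0.26322039]
 [-0.00279842  0.28531919 -0.95842847]]
```

View pics/w1.png

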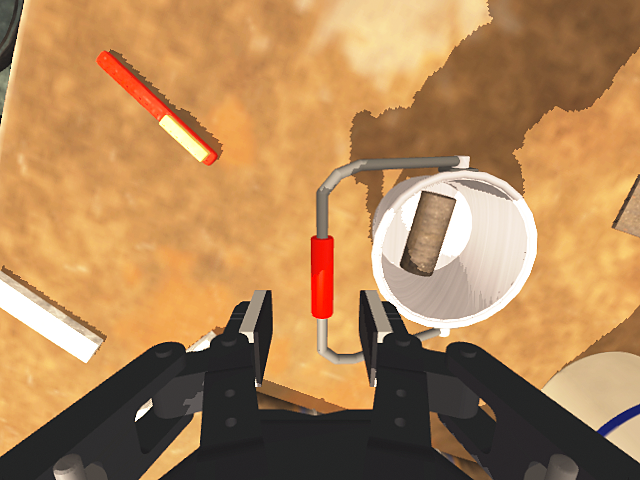

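The wrist view shows the sleeve at (321,277), parallel to the pads and 4 px (about 1.5 mm) right of the prediction. I'll correct for that, descend and close.

```bash
python3 -m jog '[[0.45,[0,0.1,0.5],[0,0,0]],[0.45,[0,0,0.6],[0,0,0]],[0.45,[0,0,0.6],[0,0,0]],[0.45,[0,0,0.45],[0,0,0]],[0.45,[0,0,0],[0,0,0]],[0.45,[0,0,0],[0,0,0]]]' 30
python3 -m jog '[[0.25,[0,0,0],[0,0,0]],[0.1,[0,0,0],[0,0,0]],[0,[0,0,0],[0,0,0]],[0,[0,0,0],[0,0,0]],[0,[0,0,0],[0,0,0]],[0,[0,0,0],[0,0,0]],[0,[0,0,0],[0,0,0]],[0,[0,0,0],[0,0,0]]]' 30
python3 t.py "[.5451,-.3037,.161]"; python3 - <<'E'
from h import *
c=manip.read_camera("wrist");cv2.imwrite("pics/w2.png",cv2.resize(c["img"][150:450,180:580],None,fx=1.5,fy=1.5))
E
```

```text
time: 3.83
eef_pos: [0.47, -0.339, 0.109]
eef_rot: [[-0.397, 0.918, -0.0], [0.918, 0.397, 0.0], [0.0, -0.0, -1.0]]
ft_force: [-0.3, 0.0, -0.3]
opening: 0.0385
grip_force: 0.0
time: 4.5
eef_pos: [0.4697, -0.3394, 0.1091]
eef_rot: [[-0.397, 0.918, -0.0], [0.918, 0.397, -0.0], [-0.0, -0.0, -1.0]]
ft_force: [-2.1, -1.2, 1.1]
opening: 0.011
grip_force: 29.4
t 4.5 pos [ 0.4697 -0.3394  0.1091] units [ 0.1122  3.3361 -2.0752]
x yaw 1.9793382691313026 z [-0.0002 -0.0004 -1.    ] J [ 0.8419  0.5569 -0.4381  1.8127  0.3067  0.8392  0.6635] F [-2.0781 -1.1923  1.123 ] op 0.011010052855059016 29.381998479366302
```

View pics/w2.png

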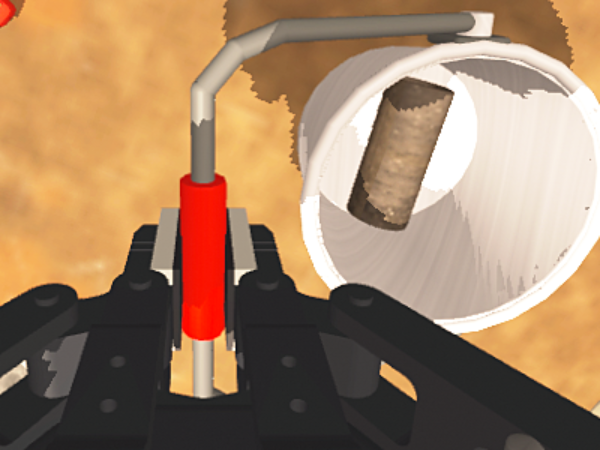

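The sleeve is pinched: opening is 11 mm, grip 29 N, and the red sleeve sits between the pads. Now I'll swing the bail up along its 95 mm arc.

```bash
python3 -m jog '[[0,[0,0.27,-0.44],[0,0,0]],[0,[0,0.33,-0.41],[0,0,0]],[0,[0,0.38,-0.35],[0,0,0]],[0,[0,0.42,-0.3],[0,0,0]],[0,[0,0.46,-0.24],[0,0,0]],[0,[0,0.49,-0.17],[0,0,0]],[0,[0,0.5,-0.1],[0,0,0]],[0,[0,0.5,-0.03],[0,0,0]],[0,[0,0,0],[0,0,0]],[0,[0,0,0],[0,0,0]],[0,[0,0,0],[0,0,0]]]' 40
python3 t.py "[.5451,-.3037,.161]"; python3 - <<'E'
from h import *
S=manip.read_camera("scene");T=manip.read_camera("top")
cv2.imwrite("pics/s2.png",np.hstack([crop(S["img"],320,140,100,120,4),crop(T["img"],370,190,100,120,4)]))
E
```

```text
time: 5.47
eef_pos: [0.5486, -0.3052, 0.1614]
eef_rot: [[-0.399, 0.917, 0.003], [0.917, 0.399, -0.0], [-0.002, 0.003, -1.0]]
ft_force: [0.4, 0.7, 10.7]
opening: 0.0107
grip_force: 40.1
t 5.4667 pos [ 0.5486 -0.3052  0.1614] units [ 0.111  -0.1047  0.0135]
x yaw 1.9809022253954778 z [ 0.0034 -0.0005 -1.    ] J [ 0.7251  0.5639 -0.4522  1.6434  0.2812  0.9959  0.5907] F [ 0.3871  0.7083 10.7228] op 0.01071100797820852 40.134780406951904
```

View pics/s2.png

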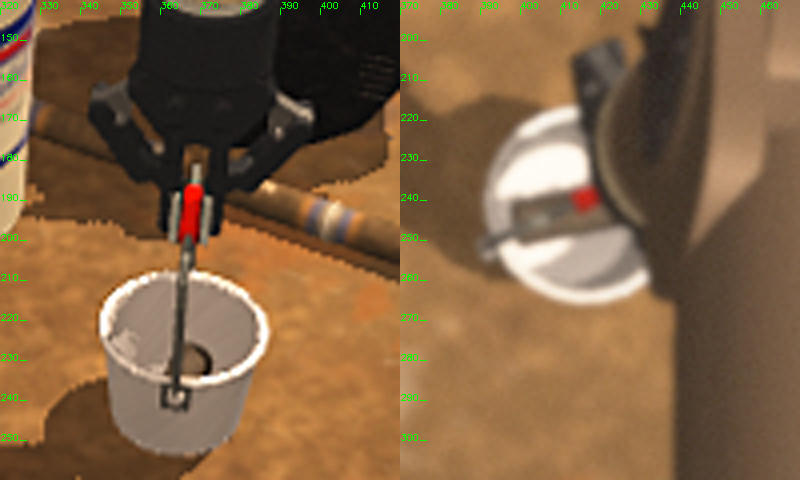

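The scene crop shows the bail upright, with the sleeve at (368,191) and the pail unmoved. Next is a gentle lift.

```bash
python3 -m jog '[[0,[0,0,-0.1],[0,0,0]],[0,[0,0,-0.1],[0,0,0]],[0,[0,0,-0.15],[0,0,0]],[0,[0,0,-0.2],[0,0,0]],[0,[0,0,-0.3],[0,0,0]],[0,[0,0,-0.4],[0,0,0]],[0,[0,0,-0.5],[0,0,0]],[0,[0,0,-0.5],[0,0,0]],[0,[0,0,-0.5],[0,0,0]],[0,[0,0,-0.5],[0,0,0]],[0,[0,0,-0.4],[0,0,0]],[0,[0,0,-0.2],[0,0,0]],[0,[0,0,-0.1],[0,0,0]],[0,[0,0,0],[0,0,0]],[0,[0,0,0],[0,0,0]],[0,[0,0,0],[0,0,0]]]' 60
python3 t.py "[.5055,-.022,.26]"
```

```text
time: 6.9
eef_pos: [0.5463, -0.3057, 0.258]
eef_rot: [[-0.398, 0.918, -0.001], [0.918, 0.398, 0.001], [0.001, -0.001, -1.0]]
ft_force: [-0.1, -0.3, -5.1]
opening: 0.0101
grip_force: 58.5
t 6.9 pos [ 0.5463 -0.3057  0.258 ] units [11.0597  3.0148 -0.0709]
x yaw 1.979754112571904 z [-0.0012  0.0005 -1.    ] J [ 0.7411  0.4788 -0.4738  1.5273  0.2281  1.192   0.6371] F [-0.0759 -0.3109 -5.0797] op 0.010138632813285187 58.45273017883301
```

```bash
python3 -m jog '[[0,[0.1,0.03,0],[0,0,0]],[0,[0.2,0.05,0],[0,0,0]],[0,[0.3,0.08,0],[0,0,0]],[0,[0.4,0.11,0],[0,0,0]],[0,[0.5,0.14,0],[0,0,0]],[0,[0.6,0.16,0],[0,0,0]],[0,[0.6,0.16,0],[0,0,0]],[0,[0.6,0.16,0],[0,0,0]],[0,[0.6,0.16,0],[0,0,0]],[0,[0.6,0.16,0],[0,0,0]],[0,[0.6,0.16,0],[0,0,0]],[0,[0.6,0.16,0],[0,0,0]],[0,[0.6,0.16,0],[0,0,0]],[0,[0.6,0.16,0],[0,0,0]],[0,[0.6,0.16,0],[0,0,0]],[0,[0.6,0.16,0],[0,0,0]],[0,[0.6,0.16,0],[0,0,0]],[0,[0.6,0.16,0],[0,0,0]],[0,[0.6,0.16,0],[0,0,0]],[0,[0.5,0.14,0],[0,0,0]]]'
python3 -m jog '[[0,[0.4,0.11,0],[0,0,0]],[0,[0.2,0.05,0],[0,0,0]],[0,[0.1,0.02,0],[0,0,0]],[0,[0,0,0],[0,0,0]],[0,[0,0,0],[0,0,0.2]],[0,[0,0,0],[0,0,0.3]],[0,[0,0,0],[0,0,0.3]],[0,[0,0,0],[0,0,0.3]],[0,[0,0,0],[0,0,0.3]],[0,[0,0,0],[0,0,0.1]],[0,[0,0,0],[0,0,0]],[0,[0,0,0],[0,0,0]],[0,[0,0,0],[0,0,0]],[0,[0,0,0],[0,0,0]],[0,[0,0,0],[0,0,0]],[0,[0,0,0],[0,0,0]],[0,[0,0,0],[0,0,0]],[0,[0,0,0],[0,0,0]]]'
python3 t.py "[.5055,-.022,.26]";python3 - <<'E'
from h import *
S=manip.read_camera("scene");T=manip.read_camera("top")
cv2.imwrite("pics/s3.png",np.hstack([S["img"][150:350,200:400],T["img"][140:340,210:410]]).repeat(2,0).repeat(2,1))
E
```

```text
time: 8.57
eef_pos: [0.5068, -0.0374, 0.2589]
eef_rot: [[-0.398, 0.917, 0.0], [0.917, 0.398, 0.0], [0.0, 0.0, -1.0]]
ft_force: [0.6, -0.3, -4.2]
opening: 0.0099
grip_force: 58.4
time: 10.07
eef_pos: [0.5045, -0.0216, 0.2588]
eef_rot: [[-0.227, 0.974, 0.0], [0.974, 0.227, -0.0], [-0.0, 0.0, -1.0]]
ft_force: [-0.4, -1.0, -4.8]
opening: 0.0095
grip_force: 58.4
t 10.0667 pos [ 0.5045 -0.0216  0.2588] units [-0.0234  0.0356 -0.0474]
x yaw 1.7997789876926602 z [ 0. -0. -1.] J [ 0.3879  0.2894 -0.5628  1.8126  0.1728  1.0885 -0.0076] F [-0.4132 -0.9853 -4.8128] op 0.009450418413995666 58.449275493621826
```

View pics/s3.png

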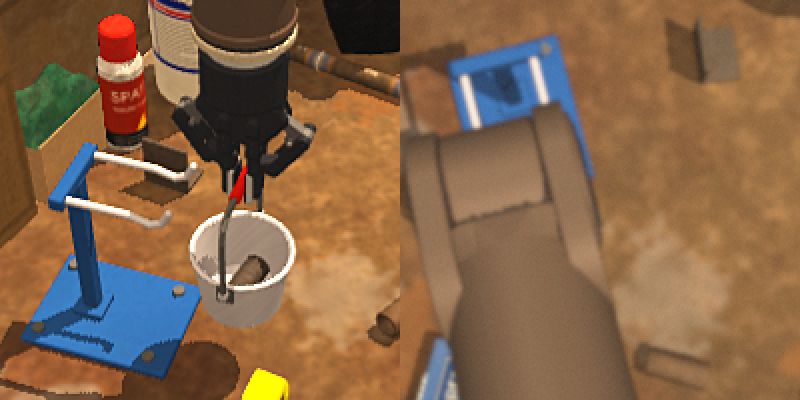

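The view shows the pail hanging level in front of the stand with the offcut inside. The prong tips are visible at about (188,172) and (165,215) in the crop, outside the bail. I'll move in over the tips with a ramp matched to the swing period.

```bash
python3 -m jog '[[0,[-0.01,0.02,0],[0,0,0]],[0,[0,0.05,0],[0,0,0]],[0,[-0.01,0.08,0],[0,0,0]],[0,[0,0.11,0],[0,0,0]],[0,[-0.01,0.14,0],[0,0,0]],[0,[0,0.18,0],[0,0,0]],[0,[-0.01,0.21,0],[0,0,0]],[0,[0,0.24,0],[0,0,0]],[0,[-0.01,0.27,0],[0,0,0]],[0,[0,0.3,0],[0,0,0]],[0,[-0.01,0.3,0],[0,0,0]],[0,[0,0.27,0],[0,0,0]],[0,[-0.01,0.24,0],[0,0,0]],[0,[0,0.21,0],[0,0,0]],[0,[-0.01,0.18,0],[0,0,0]],[0,[0,0.14,0],[0,0,0]],[0,[0,0.11,0],[0,0,0]],[0,[0,0.08,0],[0,0,0]],[0,[0,0.05,0],[0,0,0]],[0,[0,0.02,0],[0,0,0]]]'
python3 -m jog '[[0,[0,0,0],[0,0,0]],[0,[0,0,0],[0,0,0]],[0,[0,0,0],[0,0,0]],[0,[0,0,0],[0,0,0]],[0,[0,0,0],[0,0,0]],[0,[0,0,0],[0,0,0]],[0,[0,0,0],[0,0,0]],[0,[0,0,0],[0,0,0]]]'
python3 t.py "[.5837,-.0055,.215]";python3 - <<'E'
from h import *
S=manip.read_camera("scene");W=manip.read_camera("wrist")
cv2.imwrite("pics/s4.png",np.hstack([cv2.resize(S["img"][190:340,210:310],(400,600)),cv2.resize(W["img"][60:460,180:447],(400,600))]))
y=np.array([-.23,.973,0]);s0=np.array([.5833,-.0037,.215])
print(proj(S,[s0,s0+.034*y,s0-.034*y]),proj(W,[s0,s0+.034*y,s0-.034*y]))
E
```

```text
time: 11.83
eef_pos: [0.5829, -0.0054, 0.2588]
eef_rot: [[-0.227, 0.974, -0.0], [0.974, 0.227, -0.0], [-0.0, -0.0, -1.0]]
ft_force: [1.0, 0.1, -4.8]
opening: 0.0098
grip_force: 58.4
time: 12.5
eef_pos: [0.5829, -0.0054, 0.2588]
eef_rot: [[-0.227, 0.974, 0.0], [0.974, 0.227, -0.0], [-0.0, 0.0, -1.0]]
ft_force: [-0.4, 0.7, -4.6]
opening: 0.01
grip_force: 58.5
t 12.5 pos [ 0.5829 -0.0054  0.2588] units [-0.0115  0.0318  1.7526]
x yaw 1.7997263511725026 z [ 0. -0. -1.] J [ 0.302   0.4173 -0.5391  1.633   0.2295  1.155  -0.0636] F [-0.4109  0.7321 -4.5742] op 0.00995189175423485 58.4631872177124
[[280.72862539 246.58000236]
 [274.18364137 258.54776339]
 [286.96376558 235.17381546]] [[316.95047985 283.28962579]
 [316.78854935 217.97718895]
 [317.09065966 341.53012706]]
```

View pics/s4.png

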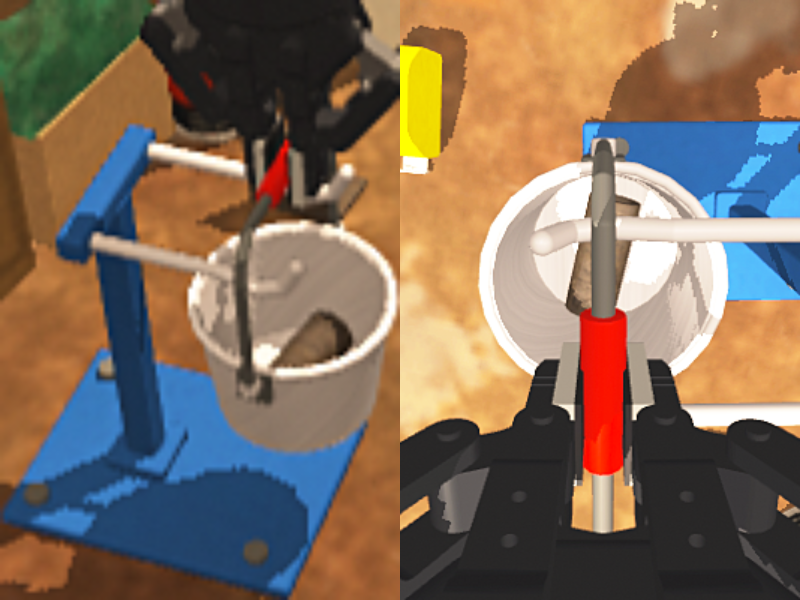

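```bash
python3 - <<'E'
from h import *
np.set_printoptions(precision=4,suppress=True)
W=manip.read_camera("wrist");y=np.array([-.23,.973,0]);s0=np.array([.5833,-.0037,.215])
px=lambda c,r:(180+(c-400)/1.5,60+r/1.5)
for n,p,z in(("sleeve far",px(603,312),.265),("sleeve near",px(603,472),.265),("corner",px(603,218),.259),("prong",px(620,232),.219)):
    P=atz(W,p,z);print(n,P,"lat",(P-s0)@y)
E
```

```text
sleeve far [0.5762 0.023  0.265 ] lat 0.027562255711299475
sleeve near [ 0.5863 -0.0203  0.265 ] lat -0.016850155129736026
corner [0.5715 0.0435 0.259 ] lat 0.048652950368032695
prong [0.5794 0.0329 0.219 ] lat 0.03648101811467393
```

The wrist view shows the wire crossing the left prong at crop (603,232), behind its tip at (540,240), with the prongs through the loop. The bail sits about 3 mm off centre, so I'll shift -0.12 in tool x and lower.

```bash
python3 -m jog '[[0,[-0.06,0,0],[0,0,0]],[0,[-0.06,0,0],[0,0,0]],[0,[0,0.02,0.1],[0,0,0]],[0,[0,0,0.15],[0,0,0]],[0,[0,0,0.2],[0,0,0]],[0,[0,0,0.2],[0,0,0]],[0,[0,0,0.2],[0,0,0]],[0,[0,0,0.2],[0,0,0]],[0,[0,0,0.2],[0,0,0]],[0,[0,0,0.15],[0,0,0]],[0,[0,0,0.1],[0,0,0]],[0,[0,0,0],[0,0,0]],[0,[0,0,0],[0,0,0]]]'
python3 -m jog '[[0,[0,0,0.06],[0,0,0]],[0,[0,0,0],[0,0,0]],[0,[0,0,0],[0,0,0]]]'
python3 -m jog '[[0,[0,0,0.06],[0,0,0]],[0,[0,0,0],[0,0,0]],[0,[0,0,0],[0,0,0]]]'
```

```text
time: 13.73
eef_pos: [0.584, -0.0082, 0.2213]
eef_rot: [[-0.227, 0.974, -0.0], [0.974, 0.227, 0.0], [0.0, -0.0, -1.0]]
ft_force: [-0.2, 0.7, -3.9]
opening: 0.0097
grip_force: 58.5
time: 13.98
eef_pos: [0.5841, -0.0082, 0.2199]
eef_rot: [[-0.227, 0.974, 0.0], [0.974, 0.227, -0.0], [-0.0, 0.0, -1.0]]
ft_force: [-0.4, -0.3, -4.3]
opening: 0.0101
grip_force: 58.5
time: 14.23
eef_pos: [0.584, -0.0083, 0.2183]
eef_rot: [[-0.227, 0.974, -0.0], [0.974, 0.227, -0.0], [-0.0, -0.0, -1.0]]
ft_force: [-0.3, -0.3, -4.5]
opening: 0.01
grip_force: 58.5
```

```bash
python3 -m jog '[[0,[0,0,0.06],[0,0,0]],[0,[0,0,0],[0,0,0]],[0,[0,0,0],[0,0,0]]]'|grep -E "pos|ft"
python3 -m jog '[[0,[0,0,0.06],[0,0,0]],[0,[0,0,0],[0,0,0]],[0,[0,0,0],[0,0,0]]]'|grep -E "pos|ft"
python3 -m jog '[[0,[0,0,0.05],[0,0,0]],[0,[0,0,0],[0,0,0]],[0,[0,0,0],[0,0,0]]]'|grep -E "pos|ft"
```

```text
eef_pos: [0.5841, -0.0082, 0.2168]
ft_force: [0.3, 0.2, -4.1]
eef_pos: [0.5848, -0.008, 0.2159]
ft_force: [2.2, 1.2, 0.3]
eef_pos: [0.5852, -0.008, 0.2155]
ft_force: [-0.2, -0.4, 7.1]
```

The weight came off at z ≈ 0.216, as expected for the seat. I'll ease off, release gently and watch.

```bash
python3 -m jog '[[0,[0,0,-0.03],[0,0,0]],[0,[0,0,0],[0,0,0]],[0,[0,0,0],[0,0,0]]]' 20
python3 -m jog '[[0.14,[0,0,0],[0,0,0]],[0.16,[0,0,0],[0,0,0]],[0.19,[0,0,0],[0,0,0]],[0.22,[0,0,0],[0,0,0]],[0.27,[0,0,0],[0,0,0]],[0.33,[0,0,0],[0,0,0]],[0.4,[0,0,0],[0,0,0]],[0.45,[0,0,0],[0,0,0]],[0.45,[0,0,0],[0,0,0]],[0.45,[0,0,0],[0,0,0]],[0.45,[0,0,0],[0,0,0]],[0.45,[0,0,0],[0,0,0]]]'
python3 -m jog '[[0.45,[0,0,-0.2],[0,0,0]],[0.45,[0,0,-0.4],[0,0,0]],[0.45,[0,0,-0.6],[0,0,0]],[0.45,[0,0,-0.8],[0,0,0]],[0.45,[0,0,-0.8],[0,0,0]],[0.45,[0,0,-0.8],[0,0,0]],[0.45,[0,0,-0.8],[0,0,0]],[0.45,[0,0,-0.6],[0,0,0]],[0.45,[0,-0.6,0],[0,0,0]],[0.45,[0,-0.8,0],[0,0,0]],[0.45,[0,-0.8,0],[0,0,0]],[0.45,[0,-0.8,0],[0,0,0]],[0.45,[0,-0.8,0],[0,0,0]],[0.45,[0,0,0],[0,0,0]],[0.45,[0,0,0],[0,0,0]]]'
python3 - <<'E'
from h import *
S=manip.read_camera("scene");cv2.imwrite("pics/f.png",cv2.resize(S["img"][180:400,190:430],(640,587),interpolation=cv2.INTER_CUBIC)); np.save("f.npy",S["img"])
E
```

```text
time: 15.23
eef_pos: [0.585, -0.008, 0.2156]
eef_rot: [[-0.227, 0.974, 0.002], [0.974, 0.227, 0.0], [-0.0, 0.002, -1.0]]
ft_force: [3.6, 1.5, 5.1]
opening: 0.0099
grip_force: 59.6
time: 16.23
eef_pos: [0.584, -0.0082, 0.2148]
eef_rot: [[-0.227, 0.974, 0.0], [0.974, 0.227, -0.0], [-0.0, 0.0, -1.0]]
ft_force: [-0.6, 0.6, -0.9]
opening: 0.0384
grip_force: 0.0
time: 17.48
eef_pos: [0.4912, -0.03, 0.3411]
eef_rot: [[-0.226, 0.974, 0.002], [0.974, 0.226, -0.001], [-0.001, 0.001, -1.0]]
ft_force: [0.4, -0.8, -0.6]
opening: 0.0387
grip_force: 0.0
```

View pics/f.png

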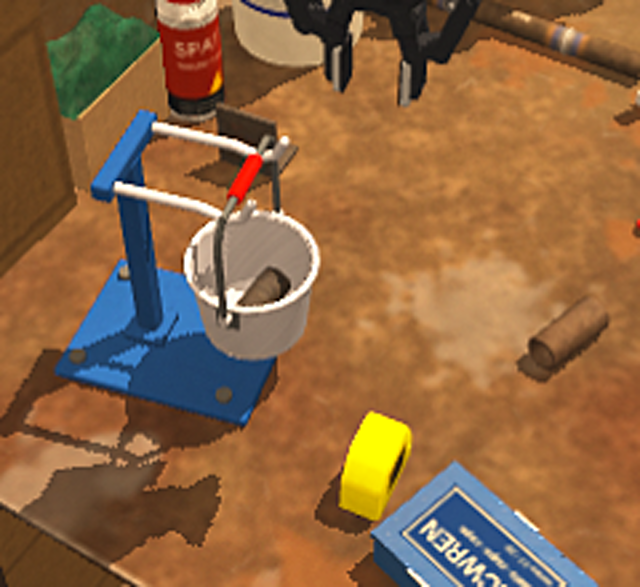

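The bail lies across both prongs behind the tips, with the red sleeve at (244,178) between them. The pail hangs level with the offcut inside and the bystanders are in place. I'll let it settle and check that it is still.

```bash
for i in 1 2; do python3 -m jog '[[0.45,[0,0,0],[0,0,0]],[0.45,[0,0,0],[0,0,0]],[0.45,[0,0,0],[0,0,0]],[0.45,[0,0,0],[0,0,0]],[0.45,[0,0,0],[0,0,0]],[0.45,[0,0,0],[0,0,0]],[0.45,[0,0,0],[0,0,0]],[0.45,[0,0,0],[0,0,0]],[0.45,[0,0,0],[0,0,0]],[0.45,[0,0,0],[0,0,0]],[0.45,[0,0,0],[0,0,0]],[0.45,[0,0,0],[0,0,0]],[0.45,[0,0,0],[0,0,0]],[0.45,[0,0,0],[0,0,0]],[0.45,[0,0,0],[0,0,0]],[0.45,[0,0,0],[0,0,0]],[0.45,[0,0,0],[0,0,0]],[0.45,[0,0,0],[0,0,0]]]'|grep time; done
python3 - <<'E'
from h import *
g=lambda n:manip.read_camera("scene")["img"].astype(int)
f=np.load("f.npy").astype(int);im=[g(0) for _ in range(8)];r=np.s_[220:320,255:315]
print([int((abs(a[r]-im[0][r]).max(2)>25).sum()) for a in im],"vs first",(abs(im[0][r]-f[r]).max(2)>25).sum())
s0=cv2.imread("pics/scene0.png").astype(int)
for n,q in(("tape",np.s_[330:380,310:350]),("tube",np.s_[285:325,380:425]),("bracket",np.s_[215:250,270:285])):print(n,(abs(s0[q]-im[0][q]).max(2)>40).sum())
E
```

```text
time: 19.03
time: 20.53
[0, 0, 0, 0, 0, 0, 0, 0] vs first 0
tape 23
tube 0
bracket 61
```

```bash
python3 -c "
from plant import manip; print(manip.sign_off())"
```

```text
the job is handed in; nothing more can be done
None
```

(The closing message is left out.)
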